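Level the sprung instrument shelf with a spirit level

TASK

Lay the spirit level lengthways on the middle of the small sprung shelf, then turn the crank handwheel at the shelf's end until, with the level pressed down so that the shelf is fully home on its carrier, the bubble stands in the middle of its vial. Finish while still pressing the level down on the shelf, firmly but without slamming, with the bubble centred; do not let go. Leave the bottle, pot and jar where they stand.

Things in the scene. Friction and masses are not known exactly. Their poses are not given: they have to be found in the camera images.
- level: spirit level: aluminium bar 220 long (its x axis) x 26 wide x 24 high, with a black block 36 long x 26 wide in its middle rising to 46 above the underside; 0.22 kg. Origin at the centre of the underside. Starts flat on the worktop to the left of the stand. On the shelf it may point either way.
- vial (a point): middle of the level's vial, 65 from the level's middle toward its +x end: a glass tube 64 long along x with a light bubble 16 long and two black rings, let into the bar's top; its top is 8 above this point (32 above the underside). Axes as level.
- level_grip (a point): centre of the level's middle block, 22.5 above the level's underside (block and bar are both 26 wide there; the block's top is 23.5 higher). Axes as level.
- bubble (a joint): place of the bubble in the vial, m from the vial's middle, positive toward the level's +x end (the vial's end). It moves to the higher end, 15 mm for each 0.1 rad of slope, at most 22 mm; settles in about 1.5 s. Centred = 0; the inner edges of the rings leave the bubble about 1.7 mm either side.
- shelf: aluminium shelf plate 110 (x) x 270 (y) x 8 thick, top about 75 above the worktop; origin in the middle of its underside, y along its length. It is hinged at its +y end (on the robot's left); the handwheel is beyond its -y end. It starts sloping down to the handwheel.
- shelf_mid (a point): middle of the shelf's upper face, 8 above the origin of shelf; same axes.
- seat (a joint): sprung travel of the shelf on its carrier, rad: 0 = sprung up (not pressed, about 0.002 with only the level lying on it), 0.04 = pressed home. Pressing lowers the handwheel end by 0.04 rad. About 4 N on its middle besides the level's weight brings it home against a stop; 8 to 15 N keeps it there surely.
- crank_handle (a point): centre of the upright, free-turning crank handle on the handwheel: cylinder 18 in diameter and 40 tall, spanning from 23 below to 17 above this point; it stands 34 from the wheel's axis; its foot is 2 above the wheel's face. It starts somewhere on the half circle away from the shelf.
- crank_axis (a point): on the upright axis of the handwheel, at the top of its low hub, 4 above the wheel's face (about 104 above the worktop). The wheel is 92 in diameter, stays in place and does not rise.
- wheel: the handwheel (origin on its axis, underside). Turning it clockwise seen from above raises the handwheel end of the shelf by 0.015 rad of slope per rad of turn (0.094 a turn); it needs about 3 N at the handle and stays where it is left. From the start 0.9 to 1.4 turns make the pressed shelf level; its stop is about 0.35 turn beyond that.
- amber_bottle: small amber bottle with white cap, 36 in diameter x 88; origin under its centre; stands loose on the worktop; bystander, to be left alone
- pot: white lidded pot, 55 in diameter x 46; origin under its centre; stands loose on the worktop; bystander, to be left alone
- black_lid_jar: white jar with black lid, 66 in diameter x 60; origin under its centre; stands loose on the worktop; bystander, to be left alone
There are look-alikes about, which are no part of the job. There is more than one size of the level; the one meant has the size given above.

How it is judged:
By the outcome, as a careful person would: the job done as asked, in the order asked, and still so for the second after the job is handed in, while the arm keeps its last pose, push and grip.
It also fails if it takes over 72 s, if anything falls off the work surface, if the arm or the gripper's body presses on something with over 40 N, if the wrist force passes 120 N, or if a joint passes its speed limit or range.

ROBOT

A 6-joint arm with a two-finger parallel gripper is mounted at the origin on a cart in front of the work surface, level with it; the furniture and walls round the work are solid. World frame = base frame: x ahead of the robot, y to its left, z up, the work surface at z = 0. Lengths are in m, angles in rad, forces in N, time in s.
With the tool pointing down it reaches from about 0.375 to 0.975 m from the base axis. Payload 3.8 kg.
Tool frame: the origin (TCP) lies at the very end of the fingers, on their centre line; the grasp point (between the pads) lies 19 mm behind it; z points along the fingers, y is the direction in which the jaws open and shut (so a half turn about z gives the same grasp; the last joint's range is limited). The gripper opens to 88 mm and grips with 3 to 60 N. Pads are 18 mm wide; open, the fingers measure 123 mm over their backs; the gripper's body (75 mm by 187 mm) begins 45 mm behind the grasp point.
Start: joints at [-1.382, 0.264, 1.604, -0, 1.274, -0.037], TCP at [0.151, -0.658, 0.239] pointing down, gripper open.
Joint ranges: [-2.63, 2.63], [-0.94, 2.18], [0.31, 2.57], [-1.31, 4.45], [0, 2.66], [-2.55, 2.55]. Speed limits (rad/s): [2.57, 2.57, 3.14, 3.14, 3.14, 3.14].

INTERFACE

Orientations are given as a unit quaternion [x, y, z, w].
In Python, from rig import bot, viewer, sign_off gives the robot as it stands.
- The arm moves only by the tool drive_tool, never from a script. Its argument "motion" is a list of rows, each a list of 5 numbers: the shift along the tool's x, y, z in units of 50 mm (1.0 is 50 mm), then the turn about the tool's z in units of 6 degrees (1.0 is 6 degrees), then the finger opening in mm, from 0 to 88.1. A call has 1 to 5 rows; each row is the pose to reach, as a shift and turn from the pose commanded when the call began, along the tool's axes at that moment; what a row does not reach only later rows make up. A row lasts 1/8 s, in which the tool goes at most 62.5 mm and 10.7 degrees, less where a joint would pass 70% of its speed; a pose out of reach is approached as far as the arm can. A call with a gripper value outside its range is refused whole. The fingers move at their own pace and stop on an object; "squeeze" is the grip in N (left out, the last holds). Time passes only in rows, so rows that repeat a pose let the fingers close. It gives the time, the measured TCP pose, the force and the opening at its end, in the units of the state.
- bot.get_state(): the state, without advancing time (a new reading comes with each control period).
- viewer.capture(name): name is "scene" or "top" or "wrist"; returns the picture (480x640x3 uint8, red, green, blue); there is no depth.
- viewer.camera_params(name): a dict with "fx", "fy", "cx", "cy" (pixels), "dist_coeffs" ([k1, k2, p1, p2, k3] as OpenCV has them; the pictures are not rectified), "origin" and "attitude" of the camera in the world. Camera axes: x right, y down, z forward; pixel columns grow to the right and rows downward; lengths in m; the calibration is good to about 2 mm. A picture is of the moment at which its call begins: read the wrist's pose just before it. camera_params takes no time and is no camera call; for the wrist camera it gives the pose at the moment of the call.
- sign_off(): hands the job in, once; it reports no verdict.
Trained networks look in the newest picture that a camera, given by its name, has taken for a name from the list of things; names that differ only in an ending like _2 or _b are one class to them, and where a whole thing is asked for, a point or a joint stands for the part that bears it (a point fixed in the world has none). Each returns a list of dicts, best first, with "score" (0 to 1); they miss things now and then, are a little off and sometimes report something else, mostly with a low value. They report only what shows in the picture. A call takes as long as a camera call. They do not tell look-alikes from the thing itself.
- viewer.outline_of(name, camera): "pixels" (480x640 bool, what is visible of it) and "rect" ([centre column, centre row, width, height] in pixels, round what is visible of it).
The state is a dict: "time": time; "q": joint angles; "dq": joint speeds; "tau": joint torques, N m; "tcp_pos": TCP position; "ee_rot": TCP orientation; "contact_force": force on the tool from outside, world axes, zero at the start; "wrist_torque": the same for the moment, N m; "width": opening from 0.0 (shut) to 1.0 (fully open).
Only numpy, scipy, OpenCV 4.12 (cv2) and the standard library are available. Lean on these libraries where they do the work, as an engineer would, in place of code of your own. Each camera call takes 0.05 s, during which the arm holds its last target.

## Working session

There is one attempt and no reset: what is moved stays moved. The work goes in short steps, Python scripts to look and compute and a tool call to move; the robot and the scene stay as the last step left them, time stands still between calls to the robot, and variables do not carry over. Pictures are saved under pics/ and viewed, and the job is handed in when it is done.

Besides the shell and the picture viewer there is one more tool, called after "Call:" as name(argument=value, ...), one argument or row to a line, values as JSON. drive_tool: Moves the arm, as the interface text tells. Its arguments: {"type":"object","properties":{"motion":{"type":"array","items":{"type":"array","items":{"type":"number"}}},"squeeze":{"type":"number"}},"required":["motion"]}

```bash
ls; mkdir -p pics; python3 - <<'E'
from rig import bot, viewer
import cv2
s=bot.get_state(); print(s['time'],s['tcp_pos'],s['ee_rot'],s['width'],s['contact_force'])
for n in ["scene","top","wrist"]:
    im=viewer.capture(n); cv2.imwrite(f"pics/{n}0.png",im[:,:,::-1])
    p=viewer.camera_params(n); print(n,p)
E
```

```text
pics
0.0 [ 0.15098461 -0.65716304  0.23740957] [ 9.93630637e-01  1.12680701e-01 -9.93126245e-05 -1.09824153e-03] 0.997737671969877 [-0.37338655  0.06006401 -1.07014752]
scene {'fx': 456.14299109947234, 'fy': 456.14299109947234, 'cx': 320.38820504897046, 'cy': 240.3094177399467, 'dist_coeffs': array([-0.04906839,  0.        ,  0.        ,  0.        ,  0.        ]), 'origin': array([-0.32465235, -0.55526343,  0.97597085]), 'attitude': array([ 0.81124011, -0.39408111,  0.1825884 , -0.39147292])}
top {'fx': 595.8233339864219, 'fy': 595.8233339864219, 'cx': 315.37614606726544, 'cy': 236.88035297042978, 'dist_coeffs': array([0.04436672, 0.        , 0.        , 0.        , 0.        ]), 'origin': array([-0.40923577,  0.17071369,  1.6765075 ]), 'attitude': array([-0.67776307,  0.68506588, -0.19100891,  0.18664823])}
wrist {'fx': 368.655092923335, 'fy': 368.655092923335, 'cx': 322.31973902808943, 'cy': 237.78087783997648, 'dist_coeffs': array([0.01926506, 0.        , 0.        , 0.        , 0.        ]), 'origin': array([ 0.23409365, -0.63850843,  0.38405365]), 'attitude': array([ 0.77152878, -0.61469303, -0.10249991,  0.12802181])}
```

View pics/scene0.png

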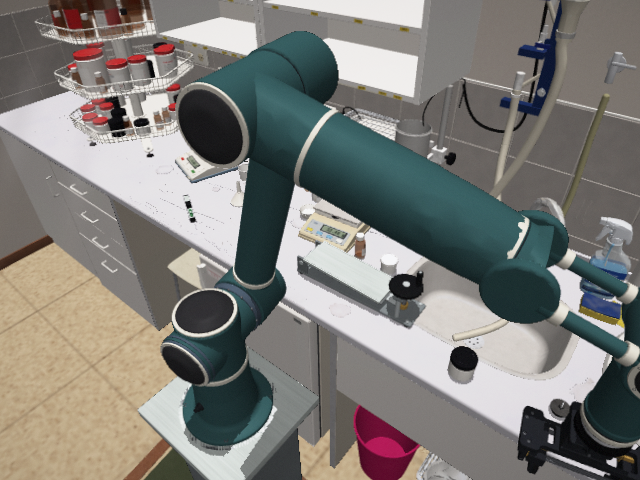

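View pics/top0.png

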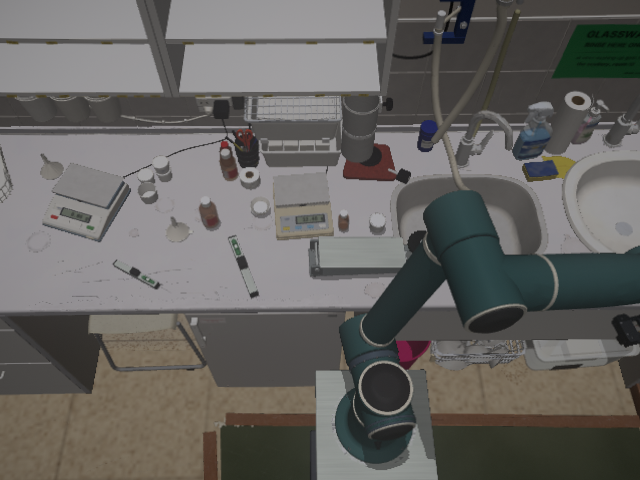

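View pics/wrist0.png

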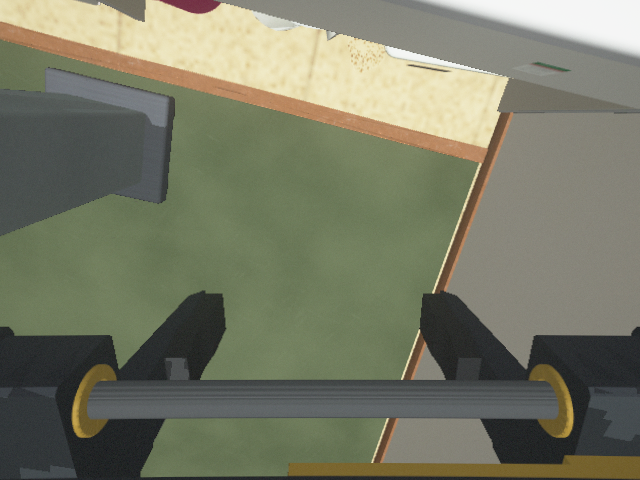

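```bash
cat > h.py <<'E'
import numpy as np, cv2
from scipy.spatial.transform import Rotation as R
from rig import bot, viewer
def cam(n):
    p=viewer.camera_params(n); K=np.array([[p['fx'],0,p['cx']],[0,p['fy'],p['cy']],[0,0,1.]])
    return K,np.array(p['dist_coeffs']),np.array(p['origin']),R.from_quat(p['attitude'])
def ray(c,px):
    K,d,o,r=c; u=cv2.undistortPoints(np.array(px,float).reshape(-1,1,2),K,d).reshape(-1,2)
    return r.apply(np.c_[u,np.ones(len(u))])
def onz(c,px,z):
    v=ray(c,px); o=c[2]; return o+v*((z-o[2])/v[:,2])[:,None]
def proj(c,P):
    K,d,o,r=c; rv=r.inv().as_rotvec(); t=-r.inv().apply(o)
    return cv2.projectPoints(np.array(P,float).reshape(-1,1,3),rv,t,K,d)[0].reshape(-1,2)
def save(n,f,crop=None,s=1):
    im=viewer.capture(n); cv2.imwrite('pics/full_'+f,im[:,:,::-1])
    if crop: a,b,c_,d=crop; im=im[b:d,a:c_]
    im=cv2.resize(im,None,fx=s,fy=s,interpolation=cv2.INTER_CUBIC); cv2.imwrite('pics/'+f,im[:,:,::-1])
def st():
    s=bot.get_state(); print('t',round(s['time'],3),'tcp',np.round(s['tcp_pos'],4),'R',np.round(R.from_quat(s['ee_rot']).as_matrix(),3).tolist(),'F',np.round(s['contact_force'],2),'w',round(s['width'],3)); return s
E
python3 - <<'E'
from h import *
viewer.capture("top"); viewer.capture("scene")
for cn in ["top","scene"]:
  c=cam(cn)
  for n in ["level","shelf","wheel","crank_handle","amber_bottle","pot","black_lid_jar"]:
    for r in viewer.outline_of(n,cn)[:4]:
        m=r['pixels'].astype(np.uint8)
        box=cv2.minAreaRect(cv2.findNonZero(m)); z={'level':.024,'shelf':.075,'wheel':.1,'crank_handle':.125}.get(n,0.03)
        q=onz(c,cv2.boxPoints(box),z)[:,:2]
        print(cn,n,round(r['score'],2),np.round(r['rect']),'ctr',onz(c,[box[0]],z)[0,:2].round(3),'sides',np.linalg.norm(q[1]-q[0]).round(3),np.linalg.norm(q[2]-q[1]).round(3),q.round(3).tolist())
E
python3 - <<'E'
import cv2
im=cv2.imread('pics/top0.png'); cv2.imwrite('pics/topc.png',cv2.resize(im[190:320,90:450],None,fx=2.2,fy=2.2,interpolation=cv2.INTER_CUBIC))
im=cv2.imread('pics/scene0.png'); cv2.imwrite('pics/scenec.png',cv2.resize(im[140:400,160:500],None,fx=2.2,fy=2.2,interpolation=cv2.INTER_CUBIC))
E
```

```text
top level 0.61 [136. 274.  44.  30.] ctr [0.454 0.713] sides 0.03 0.173 [[0.485, 0.792], [0.513, 0.783], [0.424, 0.634], [0.397, 0.645]]
top level 0.6 [242. 267.  32.  61.] ctr [0.482 0.384] sides 0.032 0.23 [[0.587, 0.438], [0.599, 0.409], [0.382, 0.332], [0.371, 0.36]]
top shelf 0.97 [363. 252.  88.  30.] ctr [0.498 0.013] sides 0.273 0.11 [[0.555, 0.146], [0.553, -0.127], [0.443, -0.117], [0.445, 0.148]]
top wheel 0.51 [416. 242.  18.  22.] ctr [ 0.527 -0.154] sides 0.084 0.039 [[0.513, -0.114], [0.574, -0.172], [0.542, -0.195], [0.482, -0.137]]
top amber_bottle 0.68 [344. 219.  14.  16.] ctr [0.645 0.063] sides 0.033 0.082 [[0.686, 0.078], [0.686, 0.045], [0.604, 0.048], [0.604, 0.08]]
top pot 0.8 [378. 223.  19.  21.] ctr [ 0.634 -0.048] sides 0.053 0.078 [[0.673, -0.024], [0.673, -0.077], [0.595, -0.072], [0.596, -0.02]]
scene level 0.63 [191. 210.  13.  30.] ctr [0.442 0.691] sides 0.021 0.178 [[0.478, 0.774], [0.497, 0.768], [0.409, 0.613], [0.392, 0.619]]
scene shelf 0.72 [345. 273.  86.  65.] ctr [ 0.488 -0.001] sides 0.136 0.309 [[0.435, 0.134], [0.563, 0.179], [0.538, -0.129], [0.425, -0.151]]
scene shelf 0.27 [406. 287.  39.  28.] ctr [ 0.536 -0.165] sides 0.096 0.113 [[0.557, -0.098], [0.615, -0.174], [0.516, -0.228], [0.461, -0.157]]
scene wheel 0.56 [406. 287.  36.  29.] ctr [ 0.511 -0.175] sides 0.096 0.11 [[0.531, -0.108], [0.589, -0.184], [0.493, -0.237], [0.438, -0.166]]
scene crank_handle 0.68 [418. 279.   8.  14.] ctr [ 0.534 -0.199] sides 0.016 0.044 [[0.548, -0.182], [0.558, -0.195], [0.52, -0.216], [0.51, -0.203]]
scene amber_bottle 0.52 [359. 245.  10.  28.] ctr [0.648 0.069] sides 0.034 0.124 [[0.69, 0.118], [0.711, 0.091], [0.608, 0.022], [0.589, 0.047]]
scene pot 0.66 [388. 264.  21.  24.] ctr [ 0.624 -0.053] sides 0.057 0.094 [[0.648, -0.005], [0.683, -0.05], [0.602, -0.099], [0.569, -0.056]]
```

View pics/topc.png

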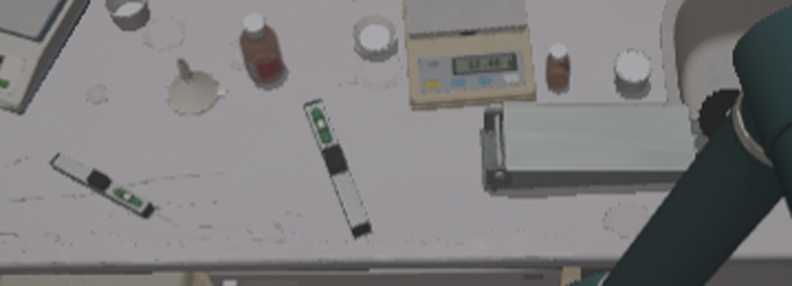

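View pics/scenec.png

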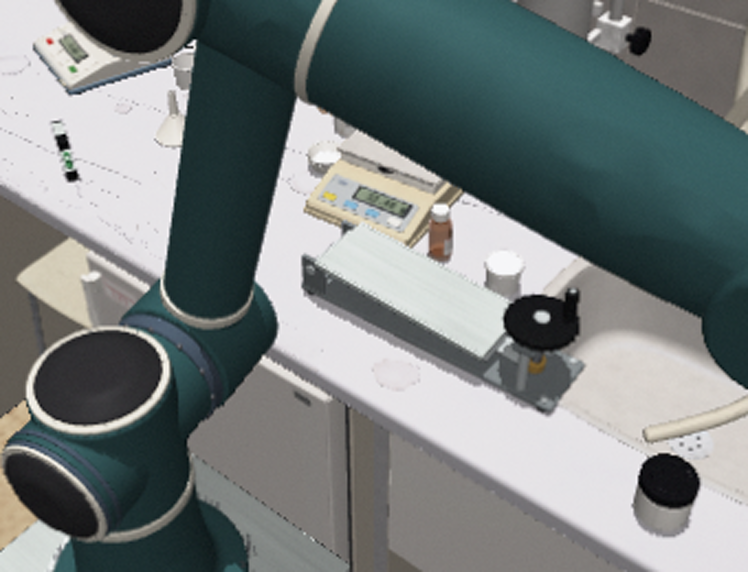

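Call:
drive_tool(
  motion=[
    [4.4, -3.2, -0.4, 0, 88],
    [4.4, -3.2, -0.4, 0, 88],
    [4.4, -3.2, -0.4, 0, 88],
    [4.4, -3.2, -0.4, 0, 88],
    [4.4, -3.2, -0.4, 0, 88],
  ],
)

```text
time: 1.58
tcp_pos: [0.3317, -0.4502, 0.2594]
ee_rot: [0.993, 0.114, 0.0, 0.0]
contact_force: [-0.0, -0.5, -0.3]
width: 1.004
```

Call:
drive_tool(
  motion=[
    [4.4, -3.6, 0, 0, 88],
    [4.4, -3.6, 0, 0, 88],
    [4.4, -3.6, 0, 0, 88],
    [4.4, -3.6, 0, 0, 88],
    [4.4, -3.6, 0, 0, 88],
  ],
)

```text
time: 2.2
tcp_pos: [0.5053, -0.2254, 0.259]
ee_rot: [0.993, 0.114, 0.0, -0.0]
contact_force: [-0.3, -1.2, 0.5]
width: 1.002
```

Call:
drive_tool(
  motion=[
    [0.6, -5.5, 0, 0, 88],
    [0.6, -5.5, 0, 0, 88],
    [0.6, -5.5, 0, 0, 88],
    [0.6, -5.5, 0, 0, 88],
    [0.6, -5.5, 0, 0, 88],
  ],
)

```text
time: 2.82
tcp_pos: [0.4707, 0.0496, 0.259]
ee_rot: [0.993, 0.114, 0.0, -0.0]
contact_force: [-0.2, -0.0, 0.6]
width: 0.999
```

```bash
python3 - <<'E'
from h import *
st(); save('wrist','w1.png'); save('top','t1.png',(200,150,470,330),2.9)
for n in ["level","shelf","wheel","crank_handle"]:
  for r in viewer.outline_of(n,'top')[:3]: print(n,r['score'],np.round(r['rect']))
E
```

```text
t 2.825 tcp [0.4707 0.0496 0.259 ] R [[0.974, 0.227, 0.001], [0.227, -0.974, 0.001], [0.001, -0.0, -1.0]] F [-0.16 -0.03  0.57] w 0.999
level 0.89 [244. 267.  32.  62.]
level 0.76 [135. 274.  41.  28.]
shelf 0.76 [340. 251.  41.  33.]
wheel 0.68 [424. 243.  28.  30.]
```

View pics/t1.png

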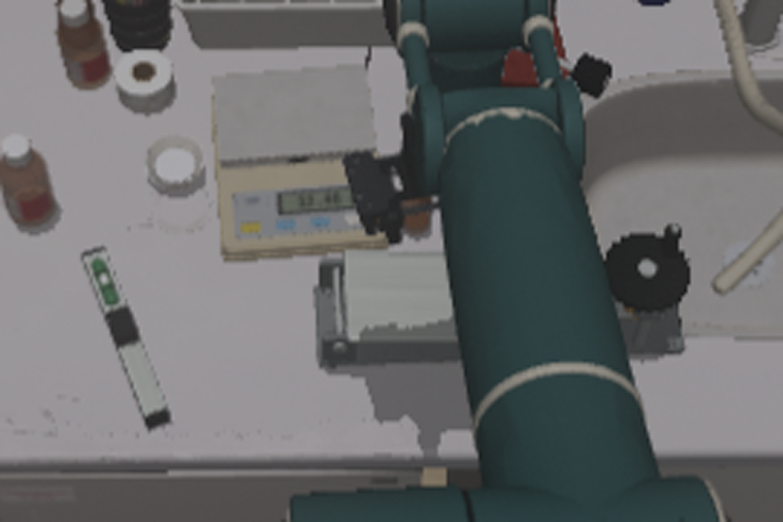

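View pics/w1.png

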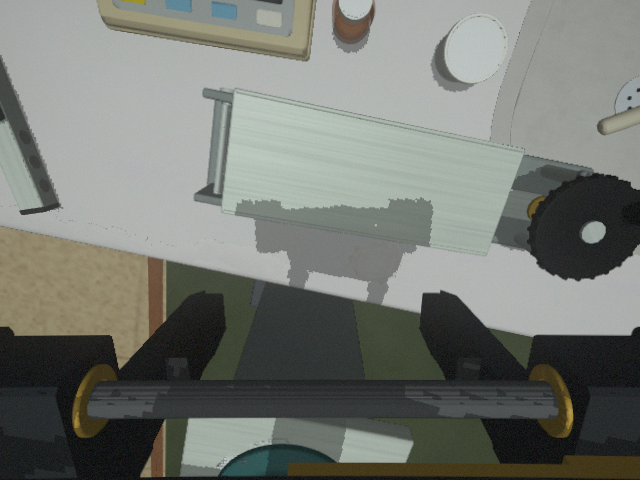

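```bash
python3 - <<'E'
from h import *
c=cam('wrist'); t=cam('top')
print('tcp proj',proj(c,[bot.get_state()['tcp_pos']]))
A=onz(c,[(236,90),(222,213)],.084);B=onz(c,[(523,150),(488,255)],.066)
print(A.round(4),B.round(4),'mid',(A.mean(0)+B.mean(0))/2, 'ax',(A-B).mean(0), np.linalg.norm(A[0]-A[1]))
print('hub w',onz(c,[(593,232)],.104),'top',onz(t,[(423.4,242.4)],.104))
print('handle top',onz(t,[(431.7,230)],.142))
o,l=None,None
K=viewer.outline_of('level','top')[0]['pixels'].astype(np.uint8)
pts=np.argwhere(K)[:,::-1].astype(float)
P=onz(t,pts,.024)[:,:2]; b=cv2.minAreaRect((P*1000).astype(np.float32)); print(b,cv2.boxPoints(b))
# block centre
print('block', onz(t,[(200+121/2.9,150+326/2.9)],.046))
print('far end',onz(t,[(200+94/2.9,150+252/2.9),(200+157/2.9,150+419/2.9)],.024))
E
```

```text
tcp proj [[322.08962116 311.63904048]]
[[0.5551 0.1359 0.084 ]
 [0.4507 0.1331 0.084 ]] [[ 0.5625 -0.1179  0.066 ]
 [ 0.4605 -0.1244  0.066 ]] mid [0.50719892 0.00668976 0.075     ] ax [-0.00860357  0.25569571  0.018     ] 0.10445393870582442
hub w [[ 0.51063529 -0.18187446  0.104     ]] top [[ 0.51180977 -0.17543836  0.104     ]]
handle top [[ 0.53273651 -0.1966529   0.142     ]]
((482.80926513671875, 383.375), (231.17242431640625, 30.998472213745117), 21.300567626953125) [[369.48877 355.82758]
 [380.74927 326.94666]
 [596.12976 410.92242]
 [584.86926 439.80334]]
block [[0.47917839 0.38414995 0.046     ]]
far end [[0.58525999 0.42193747 0.024     ]
 [0.37937662 0.34332657 0.024     ]]
```

Call:
drive_tool(
  motion=[
    [1.2, -5.5, 0, -1.3, 88],
    [1.2, -5.5, 0, -1.3, 88],
    [1.2, -5.5, 0, -1.3, 88],
    [1.2, -5.5, 0, -1.3, 88],
    [1.2, -5.5, 0, -1.3, 88],
  ],
)

```text
time: 3.8
tcp_pos: [0.4689, 0.33, 0.2585]
ee_rot: [0.984, 0.18, -0.0, -0.0]
contact_force: [0.6, -0.8, -0.8]
width: 0.996
```

Call:
drive_tool(
  motion=[
    [0.35, -1.0, 0.4, 0, 88],
    [0.35, -1.0, 0.4, 0, 88],
    [0.35, -1.0, 0.4, 0, 88],
  ],
)

```text
time: 4.18
tcp_pos: [0.4676, 0.38, 0.2382]
ee_rot: [0.984, 0.18, -0.0, 0.001]
contact_force: [0.2, 0.2, -0.2]
width: 0.999
```

```bash
python3 - <<'E'
from h import *
s=st(); print(np.round(s['q'],2)); save('wrist','w2.png'); save('top','t2.png',(200,150,470,330),2.9); save('scene','s2.png',(200,170,500,400),2.5)
c=cam('wrist');t=cam('top')
for n in ["level"]:
  for r in viewer.outline_of(n,'wrist')[:3]:
    print(r['score'],r['rect']); m=cv2.minAreaRect(cv2.findNonZero(r['pixels'].astype(np.uint8))); print(cv2.boxPoints(m).round(), onz(c,cv2.boxPoints(m),.024).round(4).tolist())
E
```

```text
t 4.175 tcp [0.4676 0.38   0.2382] R [[0.936, 0.353, -0.001], [0.353, -0.936, -0.001], [-0.001, 0.001, -1.0]] F [ 0.25  0.18 -0.16] w 0.999
[ 0.64  0.13  1.76 -0.    1.25  1.85]
0.83 [33.0, 117.0, 62.1, 73.9]
[[-19. 100.]
 [  1.  79.]
 [ 67. 141.]
 [ 47. 162.]] [[0.4466, 0.7011, 0.024], [0.4712, 0.6863, 0.024], [0.4382, 0.6251, 0.024], [0.4116, 0.6396, 0.024]]
0.8 [323.2, 169.5, 30.1, 225.8]
[[309.  56.]
 [339.  56.]
 [339. 283.]
 [309. 283.]] [[0.587, 0.4367, 0.024], [0.5963, 0.4119, 0.024], [0.39, 0.3309, 0.024], [0.3786, 0.3613, 0.024]]
```

View pics/w2.png

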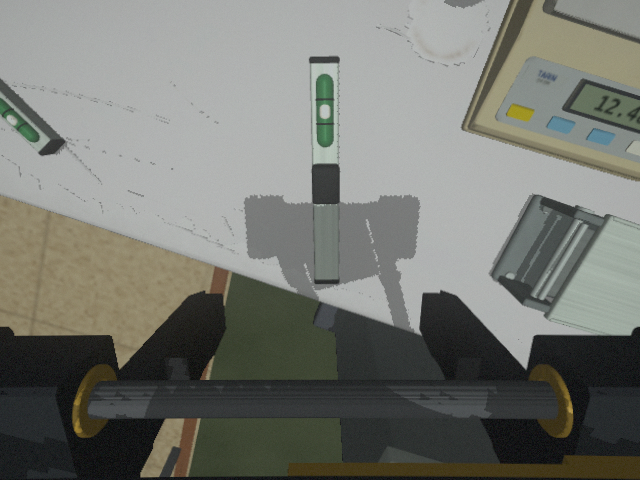

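View pics/t2.png

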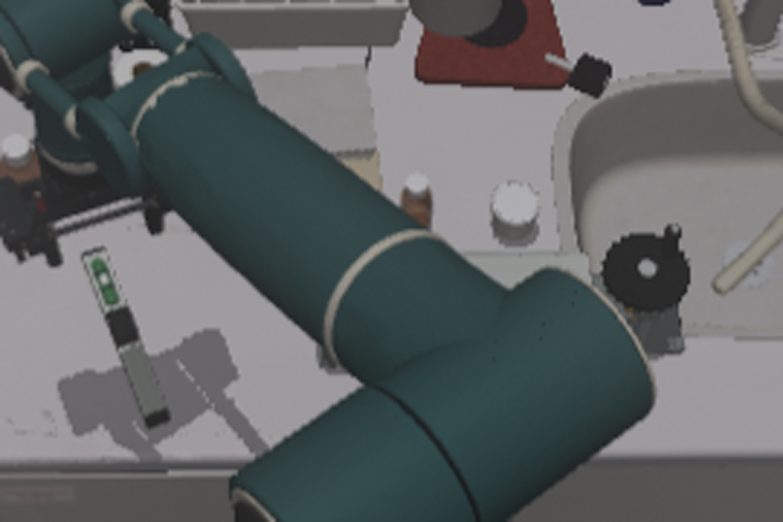

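View pics/s2.png

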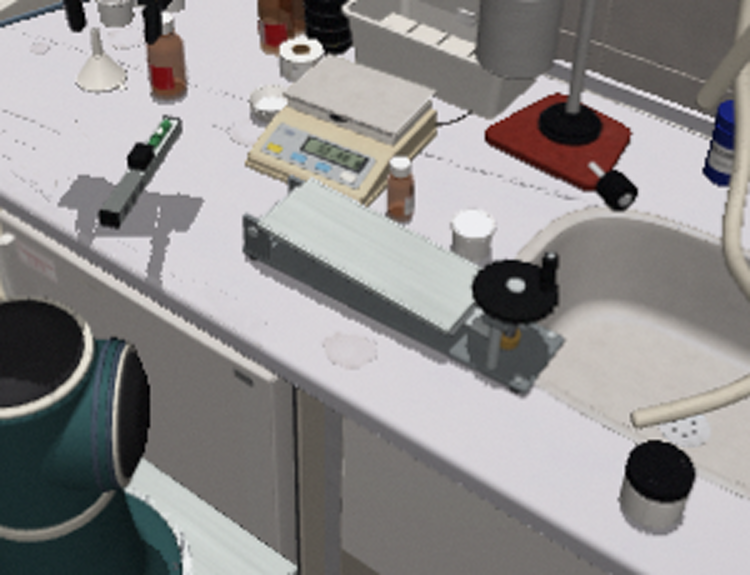

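```bash
python3 - <<'E'
from h import *
c=cam('wrist');t=cam('top');s=cam('scene')
def tri(*obs):
    A=np.zeros((3,3));b=np.zeros(3);rs=[]
    for o,v in obs:
        v=v/np.linalg.norm(v);M=np.eye(3)-np.outer(v,v);A+=M;b+=M@o;rs.append((o,M))
    X=np.linalg.solve(A,b); return X.round(4),[np.linalg.norm(M@(X-o)).round(4) for o,M in rs]
f=lambda c,p:(c[2],ray(c,[p])[0])
print('hub',tri(f(t,(423.4,242.4)),f(s,(406.4,284))))
print('handle top',tri(f(t,(431.9,230)),f(s,(420,272.5))))
print('shelf far-left', tri(f(s,(321.6,242.8)),f(t,(200+345/2.9,150+252/2.9))))
print('block',onz(c,[(326,184)],.046),onz(t,[(200+123/2.9,150+327/2.9)],.046),tri(f(s,(200+142/2.5,170+155/2.5)),f(c,(326,184)),f(t,(242.4,262.8))))
E
```

```text
hub (array([ 0.5117, -0.1754,  0.1038]), [np.float64(0.0002), np.float64(0.0002)])
handle top (array([ 0.5343, -0.1981,  0.1415]), [np.float64(0.0012), np.float64(0.0012)])
shelf far-left (array([0.55  , 0.1451, 0.0687]), [np.float64(0.0053), np.float64(0.0053)])
block [[0.48960334 0.38411581 0.046     ]] [[0.47793731 0.3819472  0.046     ]] (array([0.4873, 0.3831, 0.0321]), [np.float64(0.0019), np.float64(0.0001), np.float64(0.0019)])
```

Call:
drive_tool(
  motion=[
    [0.36, 0.05, 1.0, 0, 70],
    [0.36, 0.05, 2.2, 0, 70],
    [0.36, 0.05, 2.6, 0, 70],
    [0.36, 0.05, 2.6, 0, 70],
  ],
)

```text
time: 4.88
tcp_pos: [0.4841, 0.3841, 0.1078]
ee_rot: [0.984, 0.18, -0.001, 0.001]
contact_force: [0.6, -0.0, 1.6]
width: 0.794
```

```bash
python3 - <<'E'
from h import *
s=st(); save('wrist','w3.png')
c=cam('wrist'); T=R.from_quat(s['ee_rot'])
print('expected tcp-under at z .046', proj(c,[s['tcp_pos'],np.r_[s['tcp_pos'][:2],.046]]).round(1))
E
```

```text
t 4.875 tcp [0.4841 0.3841 0.1078] R [[0.935, 0.354, -0.002], [0.354, -0.935, -0.002], [-0.003, 0.001, -1.0]] F [ 0.56 -0.03  1.64] w 0.794
expected tcp-under at z .046 [[323.2 312.3]
 [322.9 260.7]]
```

View pics/w3.png

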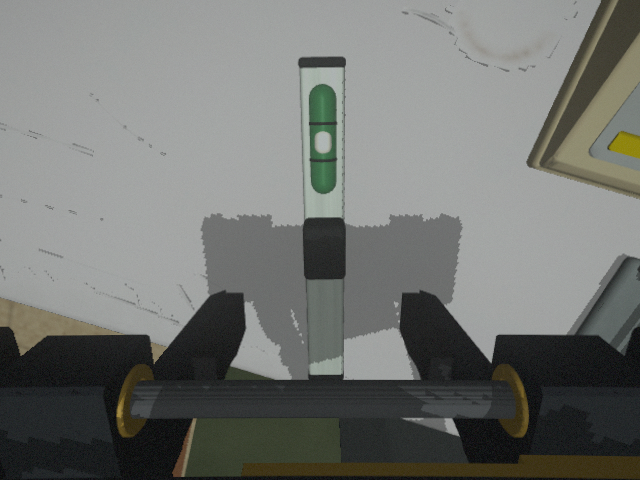

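```bash
python3 - <<'E'
from h import *
s=bot.get_state();c=cam('wrist'); T=R.from_quat(s['ee_rot'])
f=lambda P:print((T.inv().apply(P-s['tcp_pos'])*1000).round(1))
f(onz(c,[(324,278),(324,220)],.046)); f(onz(c,[(322,58),(326,377),(324,219)],.024)); f(onz(c,[(322.5,84),(322.5,194)],.032))
E
```

```text
[[-13.3   1.3  63.9]
 [ 24.4   1.2  63.9]]
[[ 1.138e+02  1.000e-01  8.600e+01]
 [-1.063e+02  3.000e+00  8.580e+01]
 [ 1.870e+01  1.400e+00  8.590e+01]]
[[99.7  0.4 78. ]
 [37.   0.4 77.9]]
```

Call:
drive_tool(
  motion=[
    [0.08, 0.03, 1.0, -0.13, 70],
    [0.08, 0.03, 1.7, -0.13, 60],
    [0.08, 0.03, 2.0, -0.13, 50],
    [0.08, 0.03, 2.0, -0.13, 40],
    [0.08, 0.03, 2.0, -0.13, 30],
  ],
  squeeze=20,
)

```text
time: 5.55
tcp_pos: [0.4907, 0.3865, 0.0112]
ee_rot: [0.982, 0.187, 0.002, -0.001]
contact_force: [-0.3, -0.4, -0.1]
width: 0.365
```

Call:
drive_tool(
  motion=[
    [0, 0, 0, 0, 20],
    [0, 0, 0, 0, 10],
    [0, 0, 0, 0, 10],
    [0, 0, 0, 0, 10],
  ],
  squeeze=25,
)

```text
time: 6.05
tcp_pos: [0.4907, 0.3863, 0.0111]
ee_rot: [0.982, 0.187, 0.002, -0.001]
contact_force: [-0.0, -1.7, 6.1]
width: 0.291
```

Call:
drive_tool(
  motion=[
    [0, 0, -0.5, 0, 10],
    [0, 0, -1.6, 0, 10],
    [0, 0, -2.8, 0, 10],
    [0, 0, -3.4, 0, 10],
    [0, 0, -3.4, 0, 10],
  ],
)

```text
time: 6.68
tcp_pos: [0.4907, 0.3865, 0.1823]
ee_rot: [0.982, 0.187, 0.003, -0.002]
contact_force: [0.2, 0.6, -3.4]
width: 0.294
```

```bash
python3 - <<'E'
from h import *
s=st(); d=np.array([.503,.01,.19])-s['tcp_pos']; T=R.from_quat(s['ee_rot']); print(T.inv().apply(d)/.05, np.degrees(np.arctan2(*T.as_matrix()[[1,0],0])))
E
```

```text
t 6.675 tcp [0.4907 0.3865 0.1823] R [[0.93, 0.367, 0.005], [0.367, -0.93, 0.004], [0.007, -0.002, -1.0]] F [ 0.17  0.59 -3.44] w 0.294
[-2.53250662  7.09571584 -0.18435667] 21.517825878927145
```

Call:
drive_tool(
  motion=[
    [-0.4, 1.1, -0.1, -1.6, 10],
    [-0.8, 2.2, -0.2, -3.2, 10],
    [-1.2, 3.3, -0.2, -4.8, 10],
    [-1.6, 4.4, -0.2, -6.4, 10],
    [-2.0, 5.5, -0.2, -8.0, 10],
  ],
)

```text
time: 7.3
tcp_pos: [0.4948, 0.0919, 0.1857]
ee_rot: [0.821, 0.571, -0.002, -0.001]
contact_force: [0.3, -1.2, -2.9]
width: 0.294
```

```bash
python3 - <<'E'
from h import *
s=st(); d=np.array([.503,.01,.19])-s['tcp_pos']; T=R.from_quat(s['ee_rot']); print(T.inv().apply(d)/.05, np.degrees(np.arctan2(*T.as_matrix()[[1,0],0])))
E
```

```text
t 7.3 tcp [0.4948 0.0919 0.1857] R [[0.348, 0.938, -0.004], [0.938, -0.348, -0.001], [-0.002, -0.004, -1.0]] F [ 0.31 -1.24 -2.92] w 0.294
[-1.4786576   0.72285604 -0.08570408] 69.6534901843044
```

Call:
drive_tool(
  motion=[
    [-0.7, 0.35, -0.1, -1.6, 10],
    [-1.4, 0.7, -0.1, -3.2, 10],
    [-1.4, 0.7, -0.1, -3.2, 10],
    [-1.4, 0.7, -0.1, -3.2, 10],
  ],
)

```text
time: 7.8
tcp_pos: [0.5036, 0.0163, 0.1916]
ee_rot: [0.717, 0.697, -0.001, -0.002]
contact_force: [-0.3, 0.4, -2.7]
width: 0.29
```

```bash
python3 - <<'E'
from h import *
s=st(); print(np.round(s['q'],2)); save('wrist','w4.png'); save('scene','s4.png',(200,170,500,400),2.5)
for r in viewer.outline_of('shelf','wrist')[:1]: print(r['score'],r['rect'])
E
```

```text
t 7.8 tcp [0.5036 0.0163 0.1916] R [[0.028, 1.0, -0.004], [1.0, -0.028, 0.001], [0.001, -0.004, -1.0]] F [-0.27  0.35 -2.65] w 0.29
[-0.02 -0.02  2.01  0.    1.16  0.01]
0.68 [314.2, 171.0, 167.0, 270.7]
```

View pics/w4.png

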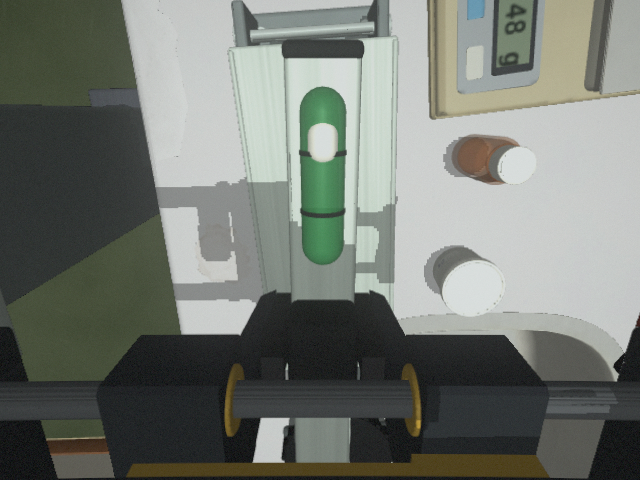

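View pics/s4.png

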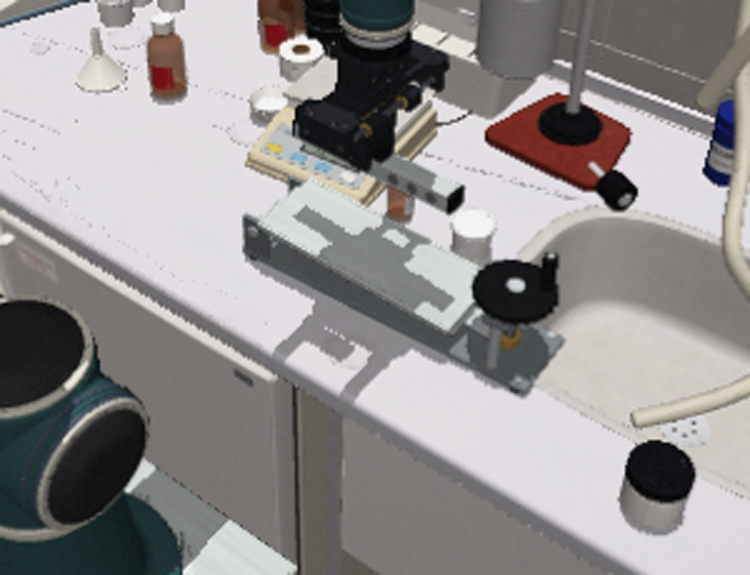

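```bash
python3 - <<'E'
from h import *
c=cam('wrist');t=cam('top')
for z in (.075,.083,.091):
    A=onz(c,[(231,50),(397,38)],z); E=onz(c,[(244,170),(396,170),(255,265),(394,265)],z-.009)
    print(z,A.round(4).tolist(),np.linalg.norm(A[0]-A[1]).round(4),'edges',E.round(4).tolist())
# scene corners
s=cam('scene')
def tri(*obs):
    A=np.zeros((3,3));b=np.zeros(3);rs=[]
    for o,v in obs:
        v=v/np.linalg.norm(v);M=np.eye(3)-np.outer(v,v);A+=M;b+=M@o;rs.append((o,M))
    X=np.linalg.solve(A,b); return X.round(4),[np.linalg.norm(M@(X-o)).round(4) for o,M in rs]
f=lambda c,p:(c[2],ray(c,[p])[0])
print('FL',tri(f(s,(200+308/2.5,170+180/2.5)),f(c,(397,38))))
print('NL',tri(f(s,(200+252/2.5,170+218/2.5)),f(c,(231,50))))
print('NR scene',onz(s,[(200+443/2.5,170+329/2.5)],.066),)
E
```

```text
0.075 [[0.4493, 0.1401, 0.075], [0.5555, 0.1441, 0.075]] 0.1063 edges [[0.4483, 0.0623, 0.066], [0.5601, 0.0594, 0.066], [0.4499, -0.0136, 0.066], [0.5615, -0.0164, 0.066]]
0.083 [[0.4511, 0.1389, 0.083], [0.5541, 0.1429, 0.083]] 0.1031 edges [[0.45, 0.0635, 0.074], [0.5586, 0.0607, 0.074], [0.4516, -0.0102, 0.074], [0.5599, -0.013, 0.074]]
0.091 [[0.4528, 0.1377, 0.091], [0.5526, 0.1416, 0.091]] 0.0998 edges [[0.4517, 0.0646, 0.082], [0.557, 0.0619, 0.082], [0.4533, -0.0069, 0.082], [0.5583, -0.0095, 0.082]]
FL (array([0.557 , 0.1475, 0.0619]), [np.float64(0.0015), np.float64(0.0015)])
NL (array([0.447 , 0.1437, 0.0741]), [np.float64(0.004), np.float64(0.004)])
NR scene [[ 0.43943452 -0.13067439  0.066     ]]
```

```bash
python3 - <<'E'
from h import *
s=bot.get_state();c=cam('wrist'); T=R.from_quat(s['ee_rot'])
f=lambda P:print((T.inv().apply(P-s['tcp_pos'])*1000).round(1))
for z in (.2046,.21): f(onz(c,[(323,41),(322,87),(322,265)],z))
f(onz(c,[(323,292)],.2046))
print(np.degrees(np.arctan2(*T.as_matrix()[[1,0],0])))
d=np.array([.5053,.007,.0])-s['tcp_pos'];print(T.inv().apply(d)/.05)
E
```

```text
[[106.2   0.8 -11.7]
 [ 92.4   0.5 -11.7]
 [ 27.2   0.4 -11.8]]
[[105.3   0.8 -17.1]
 [ 92.1   0.5 -17.1]
 [ 29.5   0.4 -17.2]]
[[ 15.3   0.8 -11.8]]
88.55836206111888
[-0.20188385  0.02987467  3.85641044]
```

Call:
drive_tool(
  motion=[
    [-0.06, 0.01, 0.6, -0.43, 10],
    [-0.12, 0.03, 1.3, -0.43, 10],
    [-0.12, 0.03, 1.8, -0.43, 10],
    [-0.12, 0.03, 1.8, -0.43, 10],
  ],
)

```text
time: 8.45
tcp_pos: [0.5039, 0.011, 0.1013]
ee_rot: [0.7, 0.714, -0.002, -0.002]
contact_force: [-0.5, 0.6, -3.0]
width: 0.294
```

Call:
drive_tool(
  motion=[
    [0, 0, 0.08, 0, 10],
    [0, 0, 0.16, 0, 10],
    [0, 0, 0.16, 0, 10],
  ],
)

```text
time: 8.82
tcp_pos: [0.5067, 0.0101, 0.0963]
ee_rot: [0.7, 0.714, 0.0, 0.0]
contact_force: [0.1, 0.0, -2.4]
width: 0.296
```

Call:
drive_tool(
  motion=[
    [0, 0, 0.08, 0, 10],
    [0, 0, 0.14, 0, 10],
    [0, 0, 0.14, 0, 10],
  ],
)

```text
time: 9.2
tcp_pos: [0.5059, 0.01, 0.0883]
ee_rot: [0.7, 0.714, -0.0, -0.0]
contact_force: [-0.5, -0.9, -1.9]
width: 0.291
```

Call:
drive_tool(
  motion=[
    [0, 0, 0.04, 0, 10],
    [0, 0, 0.08, 0, 10],
    [0, 0, 0.08, 0, 10],
  ],
)

```text
time: 9.57
tcp_pos: [0.5061, 0.01, 0.0845]
ee_rot: [0.7, 0.714, -0.0, -0.0]
contact_force: [-0.5, 0.3, -2.7]
width: 0.291
```

Call:
drive_tool(
  motion=[
    [0, 0, 0.04, 0, 10],
    [0, 0, 0.08, 0, 10],
    [0, 0, 0.08, 0, 10],
  ],
)

```text
time: 9.95
tcp_pos: [0.5066, 0.0098, 0.081]
ee_rot: [0.7, 0.714, 0.0, 0.0]
contact_force: [-0.4, -1.8, -0.8]
width: 0.295
```

Call:
drive_tool(
  motion=[
    [0, 0, 0.04, 0, 10],
    [0, 0, 0.06, 0, 10],
    [0, 0, 0.06, 0, 10],
  ],
)

```text
time: 10.32
tcp_pos: [0.5065, 0.0099, 0.0778]
ee_rot: [0.7, 0.714, 0.0, 0.0]
contact_force: [0.3, -2.0, 0.1]
width: 0.294
```

```bash
python3 - <<'E'
from h import *
s=st(); save('wrist','w5.png'); save('scene','s5.png',(280,220,440,340),4.5)
E
```

```text
t 10.325 tcp [0.5065 0.0099 0.0778] R [[-0.019, 1.0, 0.0], [1.0, 0.019, 0.0], [-0.0, 0.0, -1.0]] F [ 0.34 -1.95  0.07] w 0.294
```

View pics/w5.png

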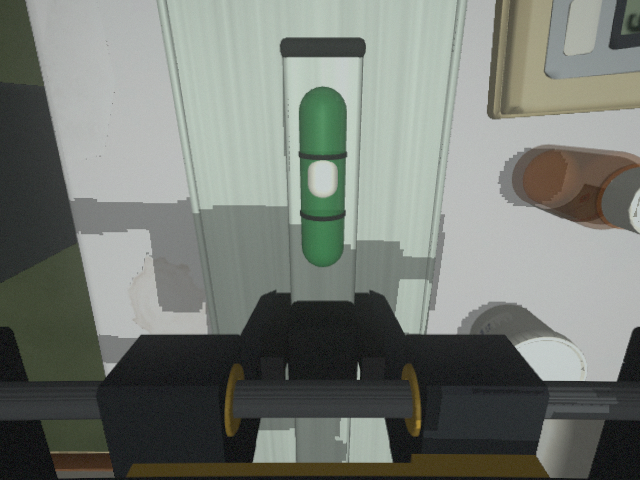

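View pics/s5.png

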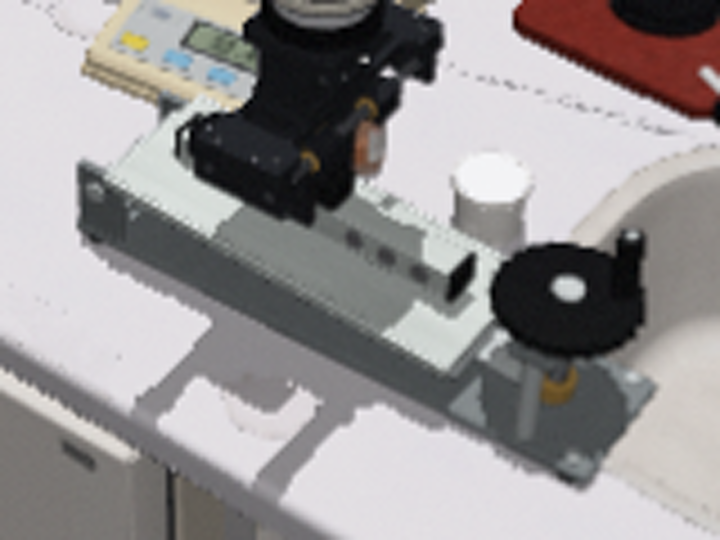

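Call:
drive_tool(
  motion=[
    [0, 0, 0.04, 0, 10],
    [0, 0, 0.06, 0, 10],
    [0, 0, 0.06, 0, 10],
  ],
  squeeze=6,
)

```text
time: 10.8
tcp_pos: [0.5058, 0.0102, 0.0742]
ee_rot: [0.7, 0.714, -0.0, -0.0]
contact_force: [0.7, -0.1, -2.3]
width: 0.297
```

Call:
drive_tool(
  motion=[
    [0, 0, 0.04, 0, 10],
    [0, 0, 0.06, 0, 10],
    [0, 0, 0.06, 0, 10],
  ],
  squeeze=4,
)

```text
time: 11.18
tcp_pos: [0.5061, 0.0099, 0.0718]
ee_rot: [0.7, 0.714, -0.0, -0.0]
contact_force: [-2.7, -1.1, 1.6]
width: 0.294
```

Call:
drive_tool(
  motion=[
    [0, 0, 0, 0, 30],
    [0, 0, 0, 0, 40],
    [0, 0, 0, 0, 50],
    [0, 0, 0, 0, 60],
  ],
)

```text
time: 11.68
tcp_pos: [0.5065, 0.01, 0.0718]
ee_rot: [0.7, 0.714, 0.0, 0.0]
contact_force: [0.1, -0.0, 0.4]
width: 0.655
```

```bash
python3 - <<'E'
from h import *
s=st(); save('wrist','w6.png'); save('scene','s6.png',(280,220,440,340),4.5)
E
```

```text
t 11.675 tcp [0.5065 0.01   0.0718] R [[-0.019, 1.0, 0.0], [1.0, 0.019, 0.0], [0.0, 0.0, -1.0]] F [ 0.12 -0.04  0.36] w 0.655
```

View pics/w6.png

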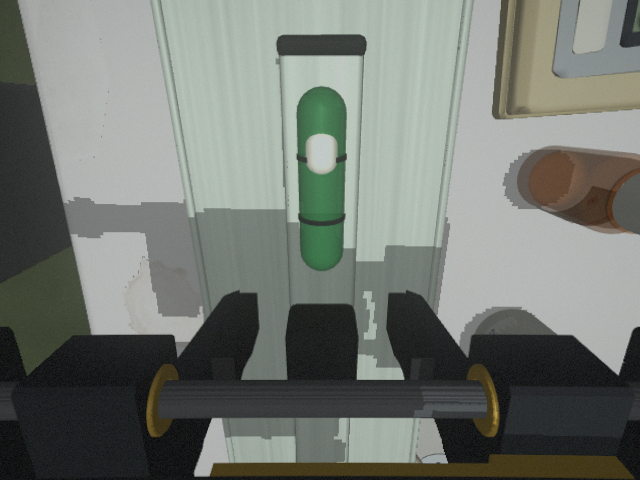

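View pics/s6.png

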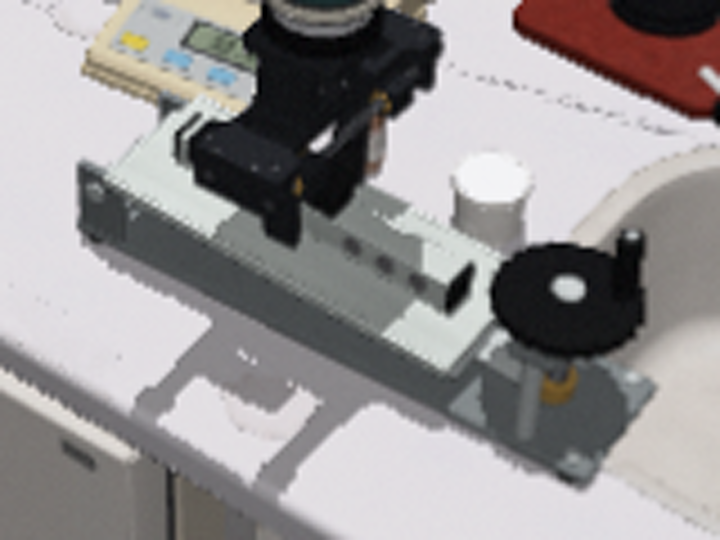

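Call:
drive_tool(
  motion=[
    [0, 0, -0.6, 0, 70],
    [0, 0, -1.7, 0, 70],
    [0, 0, -2.3, 0, 70],
    [-1.2, 0.2, -2.3, 0, 70],
    [-2.0, 0.2, -2.3, 0, 70],
  ],
)

```text
time: 12.4
tcp_pos: [0.5193, -0.0912, 0.1879]
ee_rot: [0.7, 0.714, 0.001, 0.001]
contact_force: [0.5, 0.4, -0.1]
width: 0.798
```

Call:
drive_tool(
  motion=[
    [-1.1, 0.2, 0, 0, 70],
    [-2.0, 0.27, 0, 0, 70],
    [-2.0, 0.27, 0, 0, 70],
    [-2.0, 0.27, 0, 0, 70],
  ],
)

```text
time: 12.9
tcp_pos: [0.5333, -0.1891, 0.1864]
ee_rot: [0.701, 0.714, 0.0, -0.001]
contact_force: [-0.2, -0.3, 0.6]
width: 0.797
```

```bash
python3 - <<'E'
from h import *
s=st(); save('wrist','w7.png'); save('scene','s7.png',(280,200,440,320),4.5); save('top','t7.png',(290,190,450,310),4.5)
for n in ('wheel','crank_handle','level'):
  for r in viewer.outline_of(n,'wrist')[:1]: print(n,r['score'],r['rect'])
E
```

```text
t 12.9 tcp [ 0.5333 -0.1891  0.1864] R [[-0.019, 1.0, -0.001], [1.0, 0.019, 0.001], [0.001, -0.001, -1.0]] F [-0.24 -0.26  0.59] w 0.797
wheel 0.75 [289.4, 226.6, 147.8, 155.2]
crank_handle 0.82 [325.6, 275.9, 28.8, 53.7]
level 0.94 [284.5, 55.8, 47.3, 108.3]
```

View pics/w7.png

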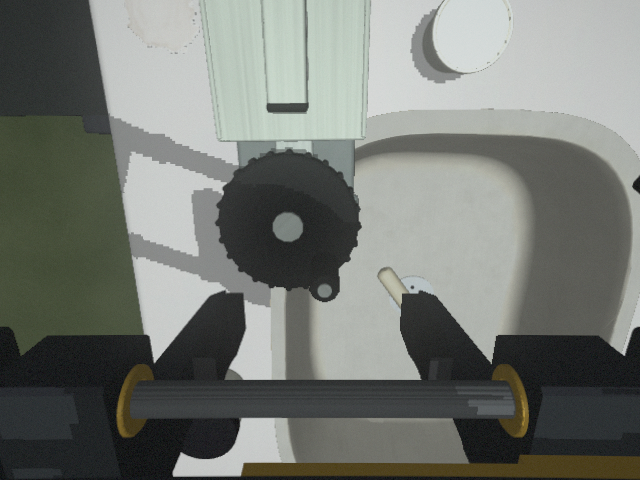

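View pics/s7.png

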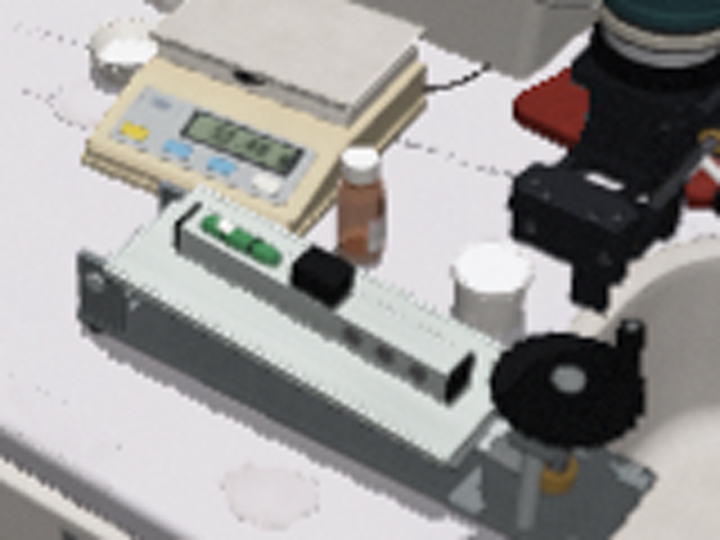

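View pics/t7.png

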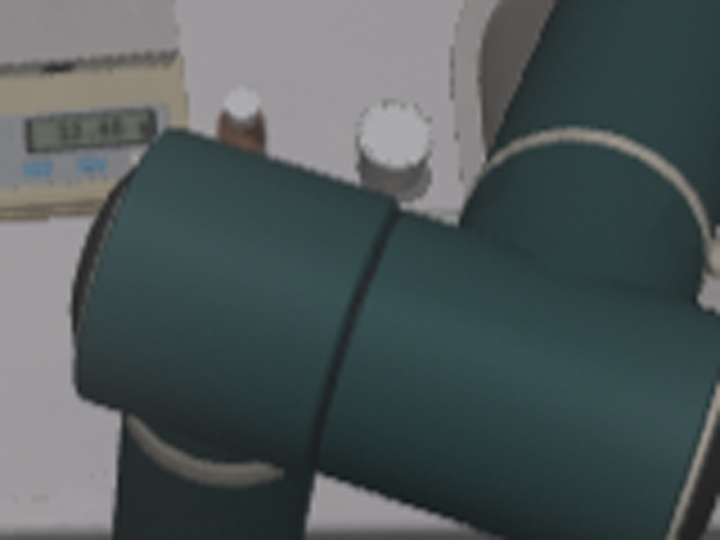

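```bash
python3 - <<'E'
from h import *
s=bot.get_state();c=cam('wrist'); T=R.from_quat(s['ee_rot'])
h=onz(c,[(288,227)],.104)[0]; k=onz(c,[(325,291)],.1415)[0]
print(h,k,np.linalg.norm((k-h)[:2]), np.degrees(np.arctan2(k[1]-h[1],k[0]-h[0])))
print('shelf end',onz(c,[(217,140),(365,140)],.062),'level end',onz(c,[(287,104)],.086))
print(T.inv().apply(k-s['tcp_pos'])/.05,T.inv().apply(h-s['tcp_pos'])/.05)
E
```

```text
[ 0.51167517 -0.17541197  0.104     ] [ 0.53607098 -0.20200037  0.1415    ] 0.036084601065909216 -47.462501640710705
shelf end [[ 0.45813524 -0.12482101  0.062     ]
 [ 0.56334824 -0.12261853  0.062     ]] level end [[ 0.51028486 -0.10008215  0.086     ]]
[-0.27143043  0.04224884  0.90547917] [ 0.27027311 -0.4345676   1.65550766]
```

Call:
drive_tool(
  motion=[
    [-0.225, 0.03, 0.5, 0, 60],
    [-0.225, 0.03, 1.0, 0, 50],
    [-0.225, 0.03, 1.46, 0, 45],
    [-0.225, 0.03, 1.46, 0, 40],
    [-0.225, 0.03, 1.46, 0, 30],
  ],
  squeeze=12,
)

```text
time: 13.82
tcp_pos: [0.5359, -0.2006, 0.1146]
ee_rot: [0.7, 0.714, 0.0, 0.0]
contact_force: [0.3, -0.2, 0.5]
width: 0.365
```

```bash
python3 - <<'E'
from h import *
s=st(); save('wrist','w8.png')
E
```

```text
t 13.825 tcp [ 0.5359 -0.2006  0.1146] R [[-0.02, 1.0, 0.001], [1.0, 0.02, -0.0], [-0.0, 0.001, -1.0]] F [ 0.35 -0.16  0.49] w 0.365
```

View pics/w8.png

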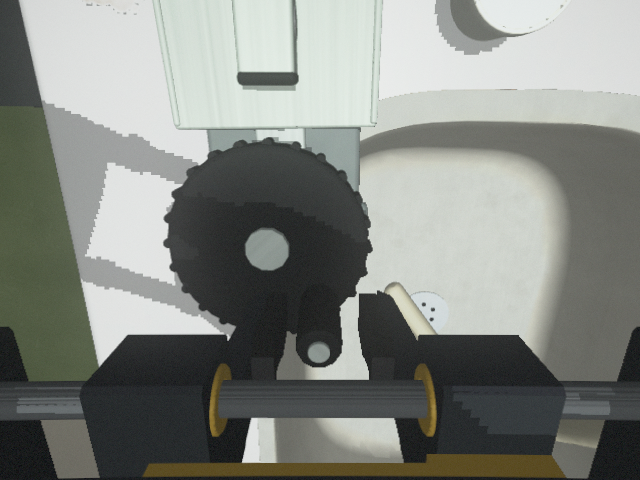

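Call:
drive_tool(
  motion=[
    [0, 0, 0, 0, 20],
    [0, 0, 0, 0, 10],
    [0, 0, 0, 0, 10],
    [0, 0, 0, 0, 10],
  ],
  squeeze=15,
)

```text
time: 14.38
tcp_pos: [0.5357, -0.2009, 0.1149]
ee_rot: [0.7, 0.714, 0.0, 0.0]
contact_force: [-2.9, 1.4, 6.9]
width: 0.198
```

```bash
python3 - <<'E'
from h import *
s=st(); save('wrist','w9.png'); c=cam('wrist')
print(proj(c,[s['tcp_pos']+[0,0,.027]]), onz(c,[(319,352)],.1415))
E
```

```text
t 14.375 tcp [ 0.5357 -0.2009  0.1149] R [[-0.019, 1.0, 0.001], [1.0, 0.019, -0.0], [-0.0, 0.001, -1.0]] F [-2.88  1.43  6.87] w 0.198
[[320.96867308 346.71313453]] [[ 0.53500263 -0.20356505  0.1415    ]]
```

```bash
cat > crank.py <<'E'
import numpy as np,sys
th0=float(sys.argv[1]); dth=float(sys.argv[2]); n=int(sys.argv[3])
yaw=np.radians(91.1); X=np.array([np.cos(yaw),np.sin(yaw)]); Y=np.array([np.sin(yaw),-np.cos(yaw)])
P=lambda t:.034*np.array([np.cos(np.radians(t)),np.sin(np.radians(t))])/.05
cur=th0; cmd=P(th0)
for c in range(n):
    rows=[]
    base=cmd.copy()
    for i in range(1,6):
        d=P(cur-dth*i)-base; rows.append([round(float(d@X),2),round(float(d@Y),2)])
    cmd=base+X*rows[-1][0]+Y*rows[-1][1]
    cur-=5*dth; print(round(cur,1),rows)
E
python3 crank.py -47.5 13 5
```

```text
-112.5 [[-0.09, -0.13], [-0.15, -0.27], [-0.17, -0.42], [-0.16, -0.57], [-0.11, -0.72]]
-177.5 [[0.07, -0.14], [0.18, -0.25], [0.31, -0.33], [0.45, -0.39], [0.6, -0.41]]
-242.5 [[0.16, 0.01], [0.3, 0.06], [0.43, 0.14], [0.55, 0.25], [0.63, 0.38]]
-307.5 [[0.05, 0.14], [0.07, 0.3], [0.05, 0.45], [0.0, 0.59], [-0.08, 0.72]]
-372.5 [[-0.11, 0.11], [-0.24, 0.19], [-0.38, 0.24], [-0.54, 0.26], [-0.69, 0.24]]
```

Call:
drive_tool(
  motion=[
    [-0.09, -0.13, 0, 0, 10],
    [-0.15, -0.27, 0, 0, 10],
    [-0.17, -0.42, 0, 0, 10],
    [-0.16, -0.57, 0, 0, 10],
    [-0.11, -0.72, 0, 0, 10],
  ],
)

```text
time: 15.05
tcp_pos: [0.4999, -0.2098, 0.1149]
ee_rot: [0.7, 0.714, -0.001, 0.003]
contact_force: [1.3, -7.2, 6.0]
width: 0.197
```

Call:
drive_tool(
  motion=[
    [0.07, -0.14, 0, 0, 10],
    [0.18, -0.25, 0, 0, 10],
    [0.31, -0.33, 0, 0, 10],
    [0.45, -0.39, 0, 0, 10],
    [0.6, -0.41, 0, 0, 10],
  ],
)

```text
time: 15.68
tcp_pos: [0.4768, -0.1791, 0.1148]
ee_rot: [0.7, 0.714, -0.002, 0.0]
contact_force: [-3.6, -3.9, 10.8]
width: 0.195
```

Call:
drive_tool(
  motion=[
    [0.16, 0.01, 0, 0, 10],
    [0.3, 0.06, 0, 0, 10],
    [0.43, 0.14, 0, 0, 10],
    [0.55, 0.25, 0, 0, 10],
    [0.63, 0.38, 0, 0, 10],
  ],
)

```text
time: 16.3
tcp_pos: [0.4961, -0.1469, 0.1148]
ee_rot: [0.7, 0.714, -0.001, 0.001]
contact_force: [-2.0, -4.9, 8.6]
width: 0.197
```

```bash
python3 - <<'E'
from h import *
s=st(); save('wrist','w10.png'); save('scene','s10.png',(280,200,440,320),4.5)
E
```

```text
t 16.3 tcp [ 0.4961 -0.1469  0.1148] R [[-0.02, 1.0, -0.001], [1.0, 0.02, -0.003], [-0.003, -0.001, -1.0]] F [-2.05 -4.89  8.62] w 0.197
```

View pics/w10.png

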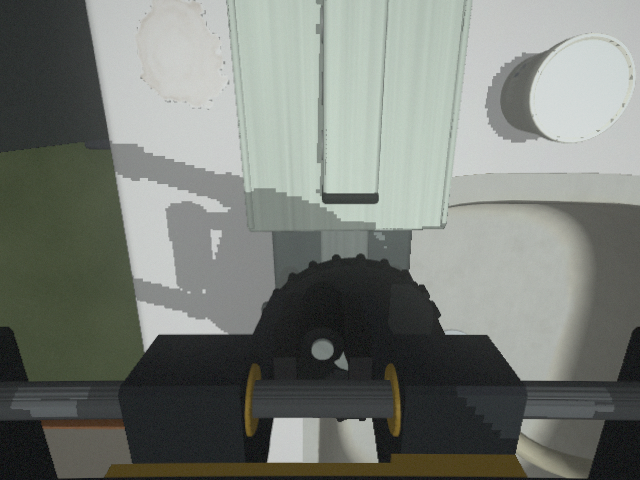

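View pics/s10.png

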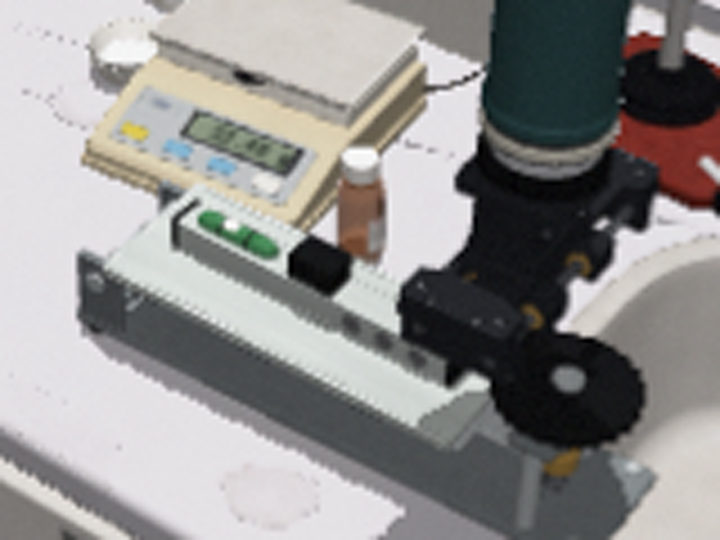

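Call:
drive_tool(
  motion=[
    [0.05, 0.14, 0, 0, 10],
    [0.07, 0.3, 0, 0, 10],
    [0.05, 0.45, 0, 0, 10],
    [0.0, 0.59, 0, 0, 10],
    [-0.08, 0.72, 0, 0, 10],
  ],
)

```text
time: 17.02
tcp_pos: [0.5311, -0.1502, 0.1147]
ee_rot: [0.7, 0.714, -0.002, -0.001]
contact_force: [-7.0, -3.0, 12.7]
width: 0.194
```

Call:
drive_tool(
  motion=[
    [-0.11, 0.11, 0, 0, 10],
    [-0.24, 0.19, 0, 0, 10],
    [-0.38, 0.24, 0, 0, 10],
    [-0.54, 0.26, 0, 0, 10],
    [-0.69, 0.24, 0, 0, 10],
  ],
)

```text
time: 17.65
tcp_pos: [0.5444, -0.1829, 0.1147]
ee_rot: [0.7, 0.714, -0.0, -0.001]
contact_force: [-2.1, 4.3, 11.6]
width: 0.194
```

```bash
python3 - <<'E'
from h import *
s=st(); save('wrist','w11.png'); save('scene','s11.png',(310,220,410,295),7)
E
```

```text
t 17.65 tcp [ 0.5444 -0.1829  0.1147] R [[-0.019, 1.0, -0.002], [1.0, 0.019, 0.001], [0.001, -0.002, -1.0]] F [-2.06  4.25 11.59] w 0.194
```

View pics/w11.png

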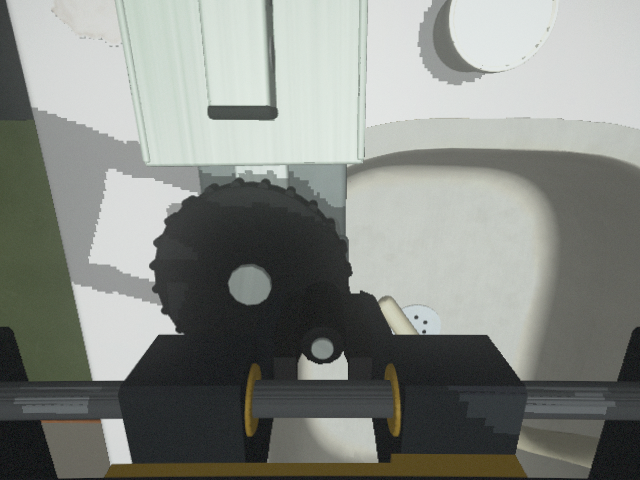

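View pics/s11.png

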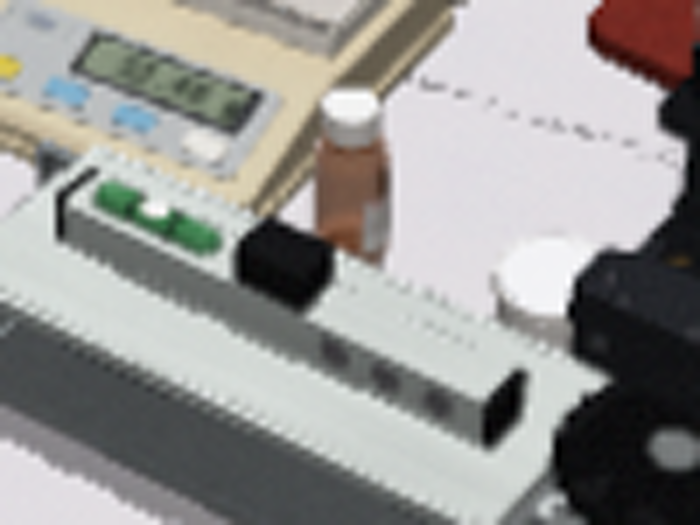

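```bash
python3 crank.py -372.5 13 2
```

```text
-437.5 [[-0.14, -0.05], [-0.27, -0.14], [-0.38, -0.25], [-0.46, -0.38], [-0.51, -0.53]]
-502.5 [[-0.01, -0.15], [0.01, -0.3], [0.07, -0.45], [0.15, -0.57], [0.27, -0.68]]
```

Call:
drive_tool(
  motion=[
    [-0.14, -0.05, 0, 0, 10],
    [-0.27, -0.14, 0, 0, 10],
    [-0.38, -0.25, 0, 0, 10],
    [-0.46, -0.38, 0, 0, 10],
    [-0.51, -0.53, 0, 0, 10],
  ],
)

```text
time: 18.38
tcp_pos: [0.5205, -0.2103, 0.1149]
ee_rot: [0.7, 0.714, 0.0, 0.002]
contact_force: [4.9, -1.5, 5.7]
width: 0.203
```

Call:
drive_tool(
  motion=[
    [-0.01, -0.15, 0, 0, 10],
    [0.01, -0.3, 0, 0, 10],
    [0.07, -0.45, 0, 0, 10],
    [0.15, -0.57, 0, 0, 10],
    [0.27, -0.68, 0, 0, 10],
  ],
)

```text
time: 19.0
tcp_pos: [0.4843, -0.1989, 0.1148]
ee_rot: [0.7, 0.714, -0.002, 0.001]
contact_force: [-1.5, -6.0, 9.7]
width: 0.196
```

Call:
drive_tool(
  motion=[
    [0, 0, 0, 0, 30],
    [0, 0, 0, 0, 50],
    [0, 0, 0, 0, 50],
  ],
)

```text
time: 19.38
tcp_pos: [0.4843, -0.1959, 0.1127]
ee_rot: [0.7, 0.714, -0.0, -0.001]
contact_force: [-0.0, 0.1, -0.4]
width: 0.515
```

Call:
drive_tool(
  motion=[
    [0, 0, -0.5, 0, 50],
    [0, 0, -1.2, 0, 50],
    [0.8, 0.2, -1.7, 0, 30],
    [1.8, 0.4, -1.7, 0, 10],
    [2.8, 0.4, -1.7, 0, 0],
  ],
)

```text
time: 20.0
tcp_pos: [0.5031, -0.0546, 0.199]
ee_rot: [0.701, 0.714, 0.0, 0.0]
contact_force: [-0.4, 0.4, -0.8]
width: 0.251
```

```bash
python3 - <<'E'
from h import *
s=st(); save('wrist','w12.png'); save('scene','s12.png',(310,220,410,295),7)
d=np.array([.505,.007,.16])-s['tcp_pos']; T=R.from_quat(s['ee_rot']); print(T.inv().apply(d)/.05)
E
```

```text
t 20.0 tcp [ 0.5031 -0.0546  0.199 ] R [[-0.019, 1.0, 0.001], [1.0, 0.019, 0.0], [0.0, 0.001, -1.0]] F [-0.39  0.37 -0.79] w 0.251
[1.23046985 0.05969356 0.77995067]
```

View pics/w12.png

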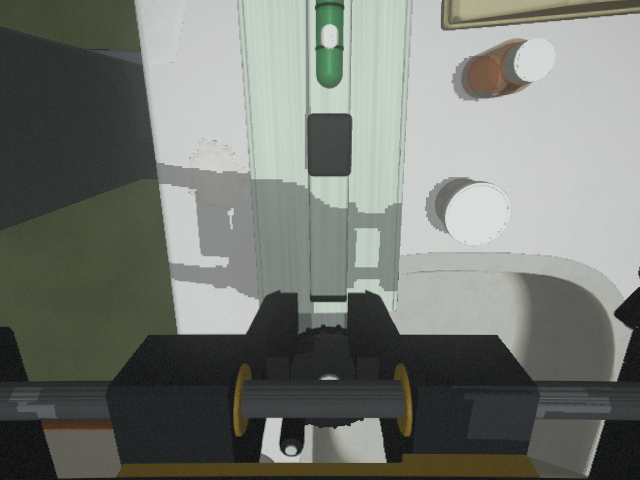

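View pics/s12.png

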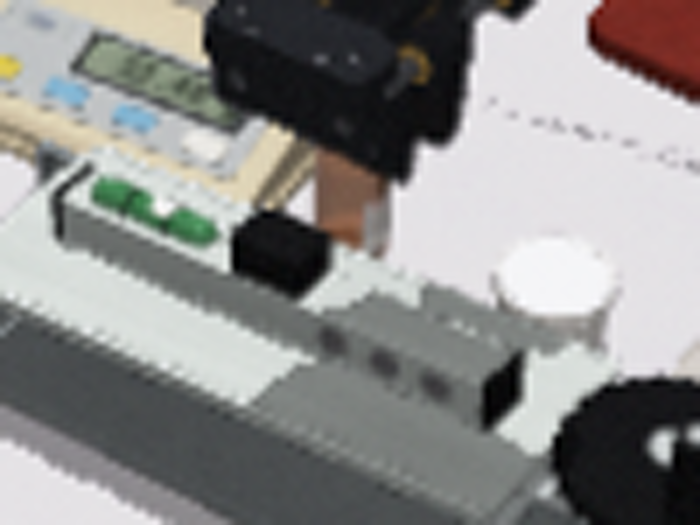

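Call:
drive_tool(
  motion=[
    [1.0, 0.06, 0, 0, 0],
    [1.23, 0.06, 0.4, 0, 0],
    [1.23, 0.06, 0.8, 0, 0],
    [1.23, 0.06, 0.8, 0, 0],
  ],
  squeeze=10,
)

```text
time: 20.6
tcp_pos: [0.5026, 0.0055, 0.1566]
ee_rot: [0.7, 0.714, -0.002, -0.002]
contact_force: [-0.0, 0.3, 0.7]
width: 0.009
```

```bash
python3 - <<'E'
from h import *
s=st(); save('wrist','w13.png'); save('scene','s13.png',(310,220,410,295),7)
c=cam('wrist'); print(proj(c,[np.r_[s['tcp_pos'][:2],.118]]))
E
```

```text
t 20.6 tcp [0.5026 0.0055 0.1566] R [[-0.02, 1.0, -0.005], [1.0, 0.02, -0.0], [-0.0, -0.005, -1.0]] F [-0.05  0.32  0.71] w 0.009
[[318.16329877 272.293496  ]]
```

View pics/w13.png

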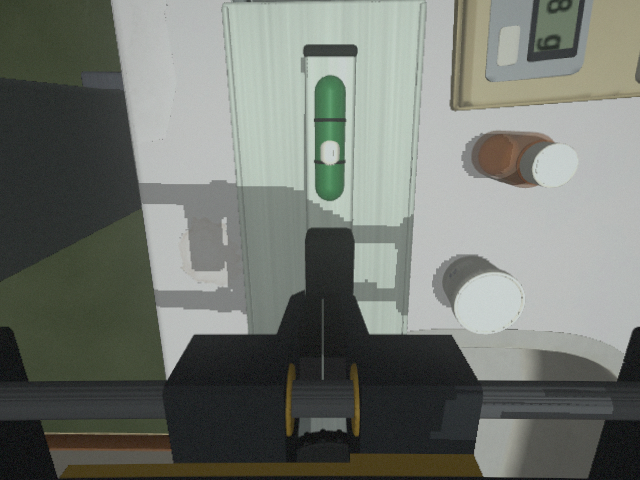

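Call:
drive_tool(
  motion=[
    [0.03, 0.06, 0.3, 0, 0],
    [0.03, 0.06, 0.6, 0, 0],
    [0.03, 0.06, 0.68, 0, 0],
  ],
)

```text
time: 21.08
tcp_pos: [0.5064, 0.007, 0.1231]
ee_rot: [0.7, 0.714, -0.001, -0.001]
contact_force: [-1.7, -1.0, 2.1]
width: 0.006
```

Call:
drive_tool(
  motion=[
    [0, 0, 0.04, 0, 0],
    [0, 0, 0.08, 0, 0],
    [0, 0, 0.08, 0, 0],
  ],
)

```text
time: 21.45
tcp_pos: [0.5075, 0.0071, 0.1211]
ee_rot: [0.7, 0.714, 0.0, 0.0]
contact_force: [-2.0, -2.0, 2.0]
width: 0.002
```

Call:
drive_tool(
  motion=[
    [0, 0, 0.04, 0, 0],
    [0, 0, 0.08, 0, 0],
    [0, 0, 0.08, 0, 0],
  ],
)

```text
time: 21.82
tcp_pos: [0.5083, 0.0068, 0.1189]
ee_rot: [0.7, 0.714, 0.0, 0.001]
contact_force: [-5.4, -3.2, 14.1]
width: 0.004
```

```bash
python3 - <<'E'
from h import *
s=st(); save('wrist','w14.png'); save('scene','s14.png',(280,200,440,320),4.5)
E
```

```text
t 21.825 tcp [0.5083 0.0068 0.1189] R [[-0.02, 1.0, 0.002], [1.0, 0.02, -0.001], [-0.001, 0.002, -1.0]] F [-5.43 -3.15 14.1 ] w 0.004
```

View pics/w14.png

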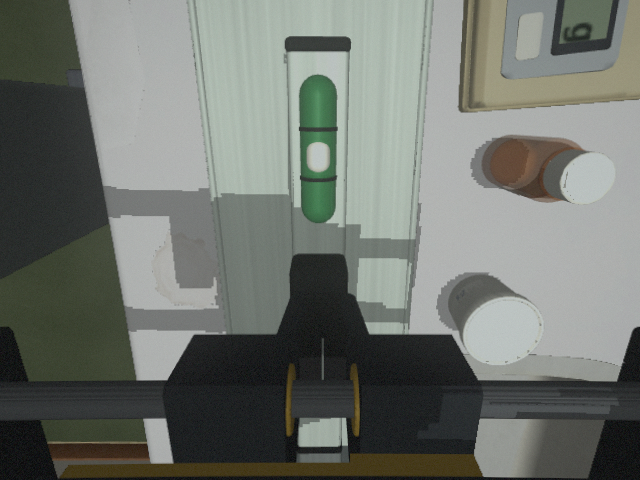

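View pics/s14.png

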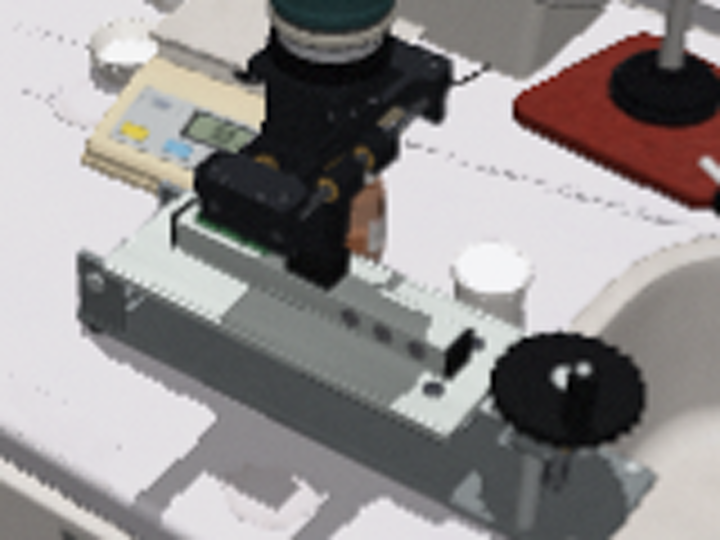

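Call:
drive_tool(
  motion=[
    [-0.01, -0.02, 0, 0, 0],
    [-0.01, -0.02, 0, 0, 0],
    [-0.01, -0.02, 0, 0, 0],
    [-0.01, -0.02, 0, 0, 0],
    [-0.01, -0.02, 0, 0, 0],
  ],
)

```text
time: 22.55
tcp_pos: [0.5078, 0.0068, 0.1188]
ee_rot: [0.7, 0.714, 0.001, 0.001]
contact_force: [-3.4, -1.8, 12.5]
width: 0.008
```

Call:
drive_tool(
  motion=[
    [0, 0, 0, 0, 0],
    [0, 0, 0, 0, 0],
    [0, 0, 0, 0, 0],
    [0, 0, 0, 0, 0],
    [0, 0, 0, 0, 0],
  ],
)

```text
time: 23.18
tcp_pos: [0.5078, 0.0068, 0.1188]
ee_rot: [0.7, 0.714, 0.001, 0.001]
contact_force: [-3.2, -1.7, 11.1]
width: 0.004
```

Call:
drive_tool(
  motion=[
    [0, 0, 0, 0, 0],
    [0, 0, 0, 0, 0],
    [0, 0, 0, 0, 0],
    [0, 0, 0, 0, 0],
    [0, 0, 0, 0, 0],
  ],
)

```text
time: 23.8
tcp_pos: [0.5078, 0.0068, 0.1188]
ee_rot: [0.7, 0.714, 0.001, 0.001]
contact_force: [-3.7, -1.5, 11.2]
width: 0.004
```

```bash
cat > bub.py <<'E'
from h import *
import sys
s=st(); im=viewer.capture('wrist'); cv2.imwrite('pics/'+sys.argv[1],cv2.resize(im[60:240,270:370],None,fx=3.2,fy=3.2,interpolation=cv2.INTER_CUBIC)[:,:,::-1])
cv2.imwrite('pics/full_'+sys.argv[1],im[:,:,::-1])
c0=int(sys.argv[2]); col=im[60:240,c0-2:c0+3].astype(float).mean(1)
for r in range(0,180): print(60+r,col[r].astype(int).tolist(),end=' ; ')
E
python3 bub.py w15.png 318
```

```text
t 23.8 tcp [0.5078 0.0068 0.1188] R [[-0.019, 1.0, 0.003], [1.0, 0.019, 0.0], [-0.0, 0.003, -1.0]] F [-3.7  -1.5  11.22] w 0.004
60 [183, 192, 186] ; 61 [183, 192, 185] ; 62 [183, 193, 186] ; 63 [183, 193, 186] ; 64 [184, 193, 185] ; 65 [183, 192, 185] ; 66 [183, 192, 186] ; 67 [183, 193, 185] ; 68 [182, 193, 186] ; 69 [184, 194, 186] ; 70 [183, 193, 185] ; 71 [184, 193, 185] ; 72 [184, 194, 186] ; 73 [179, 188, 180] ; 74 [144, 157, 147] ; 75 [67, 98, 73] ; 76 [67, 103, 76] ; 77 [67, 107, 77] ; 78 [69, 110, 78] ; 79 [67, 108, 75] ; 80 [67, 111, 78] ; 81 [67, 112, 77] ; 82 [67, 114, 78] ; 83 [68, 115, 79] ; 84 [69, 116, 80] ; 85 [70, 119, 80] ; 86 [70, 121, 83] ; 87 [71, 122, 83] ; 88 [71, 124, 84] ; 89 [73, 125, 85] ; 90 [75, 128, 88] ; 91 [77, 130, 90] ; 92 [80, 133, 91] ; 93 [81, 135, 94] ; 94 [83, 138, 96] ; 95 [85, 139, 98] ; 96 [83, 139, 97] ; 97 [84, 138, 96] ; 98 [82, 137, 96] ; 99 [83, 139, 96] ; 100 [83, 138, 96] ; 101 [83, 137, 95] ; 102 [82, 137, 95] ; 103 [84, 138, 97] ; 104 [82, 136, 96] ; 105 [83, 137, 96] ; 106 [83, 138, 96] ; 107 [82, 137, 96] ; 108 [83, 136, 96] ; 10
[... 2001 characters left out ...]
24, 84] ; 207 [69, 124, 83] ; 208 [70, 125, 83] ; 209 [69, 124, 83] ; 210 [69, 124, 83] ; 211 [67, 122, 81] ; 212 [67, 119, 79] ; 213 [63, 116, 76] ; 214 [63, 114, 76] ; 215 [60, 111, 72] ; 216 [60, 110, 73] ; 217 [61, 107, 72] ; 218 [59, 106, 70] ; 219 [59, 101, 68] ; 220 [57, 98, 67] ; 221 [56, 93, 65] ; 222 [57, 88, 64] ; 223 [103, 114, 105] ; 224 [114, 123, 116] ; 225 [113, 122, 115] ; 226 [114, 122, 115] ; 227 [113, 122, 115] ; 228 [114, 123, 115] ; 229 [113, 122, 114] ; 230 [113, 121, 115] ; 231 [113, 120, 114] ; 232 [114, 121, 115] ; 233 [113, 122, 114] ; 234 [114, 121, 115] ; 235 [112, 121, 113] ; 236 [113, 122, 114] ; 237 [112, 121, 114] ; 238 [113, 121, 114] ; 239 [112, 121, 114] ;
```

View pics/w15.png

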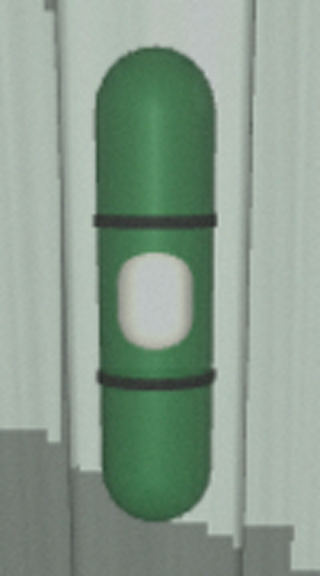

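```bash
python3 - <<'E'
from h import *
c=cam('wrist')
for z in (.098,.101,.1048):
    y=onz(c,[(318,r) for r in (74.2,129,138.7,169,180,222.8)],z)[:,1]*1000; print(z,y.round(1),'vialmid',(y[0]+y[5])/2,'rings',(y[1]+y[4])/2,'bub',(y[2]+y[3])/2, np.diff(y).round(1))
print(c[2])
E
```

```text
0.098 [105.8  84.1  80.   66.8  61.9  41.6] vialmid 73.70367931047659 rings 72.98449336762796 bub 73.43180038502237 [-21.7  -4.1 -13.2  -5.  -20.3]
0.101 [105.6  84.2  80.2  67.3  62.4  42.5] vialmid 74.02322026197778 rings 73.31693824925551 bub 73.75621950008025 [-21.3  -4.  -12.9  -4.9 -19.9]
0.1048 [105.2  84.4  80.5  67.8  63.1  43.6] vialmid 74.4279721338793 rings 73.7380350993171 bub 74.16715037915357 [-20.8  -3.9 -12.6  -4.8 -19.5]
[0.50628338 0.09151293 0.26520161]
```

Call:
drive_tool(
  motion=[
    [0, 0, 0, 0, 0],
    [0, 0, 0, 0, 0],
    [0, 0, 0, 0, 0],
    [0, 0, 0, 0, 0],
  ],
)

```text
time: 24.35
tcp_pos: [0.5078, 0.0068, 0.1189]
ee_rot: [0.7, 0.714, 0.001, 0.001]
contact_force: [-3.0, -1.5, 11.7]
width: 0.004
```

```bash
python3 bub.py w16.png 318 | tr ';' '\n' | awk '/^t/ {print} / (12[6-9]|13[0-9]|140|16[6-9]|17[0-9]|18[0-3]) \[/ {printf "%s",$0}'; python3 -c "
from h import *
save('scene','s16.png',(280,200,440,320),4.5)"
```

```text
t 24.35 tcp [0.5078 0.0068 0.1189] R [[-0.019, 1.0, 0.003], [1.0, 0.019, 0.0], [0.0, 0.003, -1.0]] F [-2.98 -1.45 11.7 ] w 0.004
 126 [82, 135, 94]  127 [66, 96, 73]  128 [60, 68, 61]  129 [58, 63, 60]  130 [59, 64, 61]  131 [67, 92, 74]  132 [81, 132, 93]  133 [82, 136, 95]  134 [80, 133, 92]  135 [80, 134, 92]  136 [82, 135, 93]  137 [80, 134, 93]  138 [84, 139, 96]  139 [174, 181, 166]  140 [187, 193, 181]  166 [185, 189, 176]  167 [176, 180, 167]  168 [162, 167, 155]  169 [104, 139, 108]  170 [77, 130, 89]  171 [74, 128, 87]  172 [75, 130, 89]  173 [74, 129, 88]  174 [76, 130, 89]  175 [71, 125, 85]  176 [69, 123, 83]  177 [68, 121, 82]  178 [60, 88, 67]  179 [57, 65, 59]  180 [58, 62, 59]  181 [54, 60, 57]  182 [68, 115, 80]  183 [75, 128, 89]
```

View pics/full_w16.png

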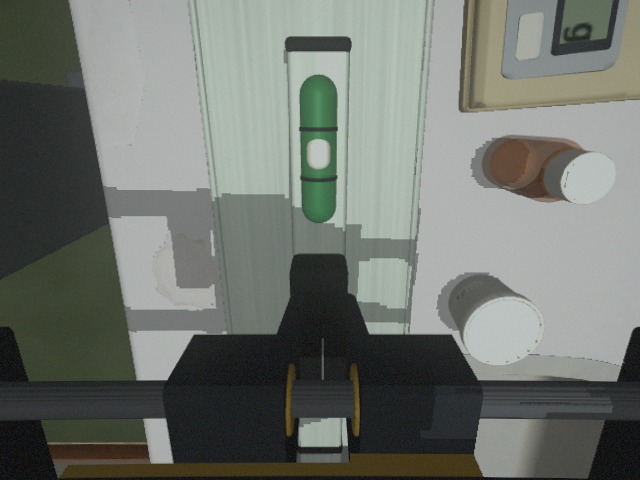

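View pics/s16.png

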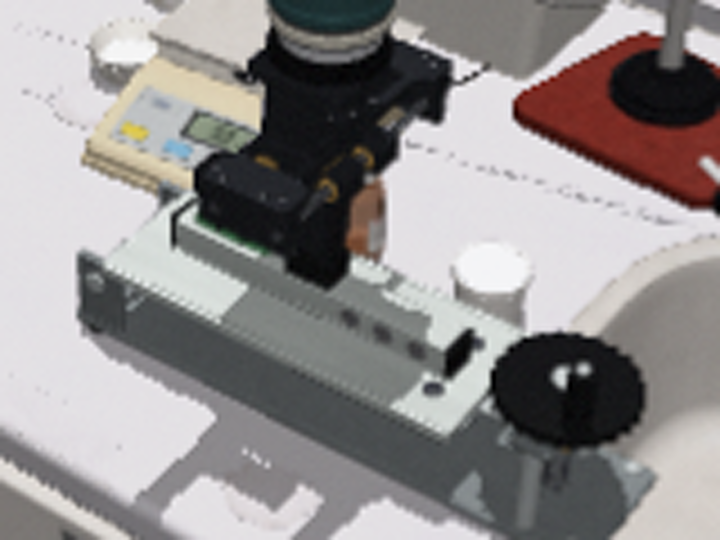

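The bubble hasn't moved between the two readings: it spans rows 139–169, with the rings at 129 and 180. The scene picture now shows two dark spots at the shelf's wheel end (about 430,388 and 478,342) that weren't there unpressed, which fits the shelf being down. The press force is steady at about 11.5 N.

```bash
python3 -c "
from rig import sign_off
print(sign_off())"
```

```text
the job is handed in; nothing more can be done
None
```

I handed the job in at about 24.5 s of the 72 s allowed, with the arm still pressing the level down and the bubble centred between its rings.

**What I did:** I picked up the 220 mm level rather than the shorter look-alike and laid it lengthways on the middle of the shelf, vial toward the hinge. I then gripped the crank handle and turned it about 1.26 turns clockwise, let go, and pressed on the level's middle block with the closed fingers.

**Last checks:**
- **Bubble:** it stood about 0.3–0.4 mm from the middle by the wrist camera, clear of both rings. It was unchanged between two looks 0.5 s apart, more than 2 s after pressing began.
- **Press force:** about 11.5 N and steady, with about 3.5 N of sideways drag left over. The highest reading during the press was 14 N.
- **Shelf home:** I judged this from the force and from how far the bubble shifted when pressed (about 6 mm, as expected). I did not press harder to confirm it.
- **Level position:** about 24 mm of shelf showed beyond its wheel end (25 mm would be exact), and it was within about 1 mm of the middle across the width.
- **Bystanders:** the bottle and pot stood untouched in the final pictures. The jar was out of the final views, but the arm passed well above it.

**Disagreement:** early on, the top and wrist cameras differed by 5–7 mm on the positions of the level and shelf. I went by the closer wrist view, and the pick-up and placing came out right.

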